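Load the cup warmer and set its heat

TASK

Switch the cup warmer off at its rocker switch (press the red-dot half over). Then, with it off, stand every espresso cup from the counter, mouth down as they are, on the black warming plate inside the rail, and throw the heat lever into the notch marked by the green tab. When all that is done, snap the rocker over to ON again (green-dot half down); leave the jar and tins alone.

Things in the scene. Friction and masses are not known exactly. Their poses are not given: they have to be found in the camera images.
- plate (a point): Centre of the black warming plate, on its upper face, 45 mm above the counter: the left part of a fixed flat steel cup warmer. x = the warmer's front-to-back direction (+x away from the robot), y along its width (+y left), z up. A round rail fences the plate, 6 mm thick, top 16 mm above the plate, at x = +-112 mm and y = +-108.5 mm from this point.
- warmer: The cup warmer: casing 236 mm front to back (x), 350 mm wide (y), 45 mm tall, fixed to the counter; origin under its centre, axes as the plate's. The right-hand part of its top (y -62 to -170 mm) is the grey control strip, level with the plate: rocker switch in front (x -68, y -115 mm), lever behind it (pivot at x +75, y -115 mm).
- rocker (a joint): White rocker switch: a paddle 36 mm wide, 74 mm long from left to right, tilting about its middle. 0 = ON (right half, green dot, down; so at the start), 0.44 = OFF (left half, red dot, down). Sprung over centre: past 0.22 it snaps to that side. Pressing the raised half at its dot takes about 5 N until it snaps; the dot sinks about 11 mm.
- rocker_green (a point): Green dot on top of the rocker's right half, 26 mm from its pivot; moves with the rocker. About 16 mm above the control strip when that half is fully down, 28 mm when up. Push here for ON.
- rocker_red (a point): Red dot on top of the rocker's left half, 26 mm from its pivot; moves with the rocker. About 16 mm above the control strip when that half is fully down, 28 mm when up. Push here for OFF.
- heat_lever (a joint): Heat lever, turning level about an upright pivot, its arm reaching forward. 0.6 = arm along the warmer's -x; growing = knob swinging to the right. Three sprung notches: 0 (left), 0.6 (middle), 1.2 (right); let go within about 0.25 rad of a notch, it drops into it and stays. About 3 N at the knob to leave a notch. In the left notch at the start.
- lever_knob (a point): Top centre of the lever's upright black knob, a round post 16 mm thick; it can be gripped over its upper 30 mm. Its top is 46 mm above the control strip; the flat arm's upper face is 12 mm above the strip.
- lever_pivot (a point): On the lever's pivot axis, at the height of the knob's top; the knob is 55 mm from it.
- green_tab_top (a point): Top of the green round tab (12 mm across, 3 mm thick, fixed) on the control strip, in front of the middle or the right notch, 80 mm from the pivot: pivot, knob and tab are in line when the lever is in the notch that the tab marks. This is the notch wanted.
- white_tab_top (a point): White tab, same size, at the other of those two notches: not wanted.
- cup1_mid (a point): Espresso cup 1 (white, no handle) standing upside down, round, 51 mm across the straight sides (54 mm at the very rim), 62 mm tall, 100 to 210 g; this point is its centre, half-way up; z is up when it stands mouth down. 3 to 5 of the five cups are there.
- cup2_mid (a point): Espresso cup 2 (blue, no handle) standing upside down, round, 51 mm across the straight sides (54 mm at the very rim), 62 mm tall, 100 to 210 g; this point is its centre, half-way up; z is up when it stands mouth down. 3 to 5 of the five cups are there.
- cup3_mid (a point): Espresso cup 3 (terracotta, no handle) standing upside down, round, 51 mm across the straight sides (54 mm at the very rim), 62 mm tall, 100 to 210 g; this point is its centre, half-way up; z is up when it stands mouth down. 3 to 5 of the five cups are there.
- cup4_mid (a point): Espresso cup 4 (white, no handle) standing upside down, round, 51 mm across the straight sides (54 mm at the very rim), 62 mm tall, 100 to 210 g; this point is its centre, half-way up; z is up when it stands mouth down. 3 to 5 of the five cups are there.
- cup5_mid (a point): Espresso cup 5 (blue, no handle) standing upside down, round, 51 mm across the straight sides (54 mm at the very rim), 62 mm tall, 100 to 210 g; this point is its centre, half-way up; z is up when it stands mouth down. 3 to 5 of the five cups are there.
- sugar_jar_mid (a point): Bystander, to be left alone: glass sugar jar with a wooden cap, 72 mm across, 110 mm tall; point at its centre.
- tea_tin_mid (a point): Bystander, to be left alone: red tea tin, 60 x 80 x 100 mm tall; point at its centre.
- biscuit_tin_mid (a point): Bystander, to be left alone: round brass-coloured biscuit tin, 110 mm across, 80 mm tall; point at its centre.
Not all that is in view belongs to the job. What is shaped like the part that bears cup4_mid but purple is not meant.

How it is judged:
By the outcome, as a careful person would: the job done as asked, in the order asked, and still so for the second after the job is handed in, with the robot touching nothing.
Of cup1, cup2, cup3, cup4, cup5 only 3 to 5 are there at a start; the rules pass over those that are not, and their reading is None.
At some moment in a run one of cup1, cup2, cup3, cup4, cup5 may be knocked a few centimetres aside while the robot is not near it.
It also fails if it takes over 210 s, if anything falls off the work surface, if the arm or the gripper's body presses on something with over 40 N, if the wrist force passes 120 N, or if a joint passes its speed limit or range.

ROBOT

A 6-joint arm with a two-finger parallel gripper is mounted at the origin on the work surface. World frame = base frame: x ahead of the robot, y to its left, z up, the work surface at z = 0. Lengths are in m, angles in rad, forces in N, time in s.
With the tool pointing down it reaches from about 0.275 to 0.825 m from the base axis. Payload 4.9 kg.
Tool frame: the origin (TCP) lies midway between the tips of the shut fingers; the grasp point (between the pads) lies 19 mm behind it (grip_point_offset is the distance from the TCP to the grasp point, in m); z points along the fingers, y is the line along which they close (so a half turn about z gives the same grasp; the last joint's range is limited). The gripper opens to 85 mm and grips with 20 to 120 N. Pads are 22 mm wide; open, the fingers measure 114 mm over their backs; the gripper's body (76 mm by 85 mm) begins 54 mm behind the grasp point. The pads swing forward as they close: fully open they stand 13 mm farther back than shut.
Start: joints at [-1.33, 0.326, -0.193, 1.052, 0, 1.437], TCP at [0.201, -0.512, 0.231] pointing down, gripper open.
Joint ranges: [-2.65, 2.65], [-0.97, 1.79], [-1.3, 1.35], [-1.93, 2.1], [-1.47, 1.37], [-3.14, 3.14]. Speed limits (rad/s): [2.57, 2.57, 3.14, 3.14, 3.14, 3.14].

INTERFACE

Orientations are given as a rotation vector (axis times angle).
In Python, from cell import * gives the robot as it stands. Calls block until the motion is done:
- movep(position, orientation): joint-space move of the TCP to a pose.
- move_l(position, velocity=0.15, rot=None, until_force=None): straight line of the TCP; rot=None keeps the orientation; velocity is the mean speed in m/s. With until_force (N) it stops when the force on the tool has changed by that much, and returns True; else False.
- set_joints(angles): joint-space move.
- let_go() and grab(newtons=None): open the fingers fully, or close them until they stop; newtons is the grip in N (None keeps the last).
- sleep(seconds).
- ik(position, orientation): joint angles nearest the present ones, or None.
- get_state(): the state.
- grab_frame(name): name is "scene" or "side" or "wrist"; returns a dict with "img" (480x640x3 uint8, red, green, blue), "fx", "fy", "cx", "cy" (pixels), "cam_to_world" (4x4, takes a point from camera to world coordinates); the wrist camera has in their place "T_tool_cam" (4x4, takes a point from camera to tool coordinates, whose origin is the TCP and whose axes are the flange's). Camera axes: x right, y down, z forward; pixel columns grow to the right and rows downward; lengths in m; the calibration is good to about 2 mm. A picture is of the moment at which its call begins: read the wrist's pose just before it. There is no depth.
A pose or a line that the arm cannot do raises MotionError and nothing moves.
- sign_off(): hands the job in; it is judged then, once.
Trained networks look in the newest picture that a camera, given by its name, has taken for a name from the list of things; names that differ only in an ending like _2 or _b are one class to them, and where a whole thing is asked for, a point or a joint stands for the part that bears it (a point fixed in the world has none). Each returns a list of dicts, best first, with "score" (0 to 1); they miss things now and then, are a little off and sometimes report something else, mostly with a low value. They report only what shows in the picture. A call takes as long as a camera call. They do not tell look-alikes from the thing itself.
- spot_in(camera, name): "centre" ([column, row] in pixels, amid what is visible of it).
- silhouettes(camera, name): "mask" (480x640 bool, what is visible of it) and "centre" ([column, row] in pixels, amid what is visible of it).
- tip_of(camera, name): "centre" ([column, row] in pixels: a listed point, or the origin of a listed thing).
The state is a dict: "clock": time; "q": joint angles; "joint_velocities": joint speeds; "tau": joint torques, N m; "position": TCP position; "eef_rot": TCP orientation; "contact_force": force on the tool from outside, world axes, zero at the start; "wrist_torque": the same for the moment, N m; "finger_gap": opening from 0.0 (shut) to 1.0 (fully open); "grasp_force": force on a finger pad.
Only numpy, scipy, OpenCV 4.12 (cv2) and the standard library are available. Lean on these libraries where they do the work, as an engineer would, in place of code of your own. Each camera call takes 0.05 s, during which the arm holds its last target. There are 200 camera calls.

## Working session

There is one attempt and no reset: what is moved stays moved. The work goes in short steps, each a Python script; the robot and the scene stay as the last script left them, time stands still between calls to the robot, and variables do not carry over. Pictures are saved under pics/ and viewed, at most 14 in all, crops included, and the job is handed in when it is done.

```bash
ls; mkdir -p pics; python3 - <<'E'
from cell import *
import cv2
s=get_state();print(s["clock"],s["position"],s["eef_rot"],s["finger_gap"])
for c in("scene","side"):
    f=grab_frame(c);cv2.imwrite(f"pics/{c}0.png",f["img"][:,:,::-1])
    print(c,f["fx"],f["cx"],f["cy"],f["cam_to_world"])
    for n in("cup1_mid","cup2_mid","cup3_mid","lever_knob","lever_pivot","green_tab_top","white_tab_top","rocker_red","rocker_green","plate","warmer"):
        print(n,[([round(float(v)) for v in d["centre"]],round(d["score"],2)) for d in tip_of(c,n)])
E
```

```text
pics
0.0 [ 0.20122829 -0.51125386  0.23050609] [-3.08492508e+00 -5.84956316e-01  1.30264211e-04] 0.9986921754362738
scene 545.3418898413278 319.15794099019166 237.80754092853093 [[ 0.70881282  0.44261393 -0.54925158  1.14104116]
 [ 0.70515494 -0.46498562  0.53529887 -0.64181075]
 [-0.01846335 -0.76673417 -0.64169917  0.78492108]
 [ 0.          0.          0.          1.        ]]
cup1_mid [([232, 358], 0.83)]
cup2_mid [([296, 309], 0.94)]
cup3_mid [([217, 290], 0.74)]
lever_knob [([372, 205], 0.52)]
lever_pivot []
green_tab_top [([324, 202], 0.43), ([372, 205], 0.39)]
white_tab_top [([411, 194], 0.34)]
rocker_red [([342, 191], 0.83), ([444, 286], 0.48)]
rocker_green [([325, 204], 0.59)]
plate [([409, 192], 0.84), ([233, 361], 0.63)]
warmer [([389, 219], 0.74)]
side 473.8987604311172 321.93859481528705 246.3815982319543 [[-0.87237667 -0.36890329  0.32073245  0.25294362]
 [-0.48862572  0.67723006 -0.55009486  0.50672684]
 [-0.01427785 -0.63660805 -0.77105534  0.84418262]
 [ 0.          0.          0.          1.        ]]
cup1_mid [([366, 169], 0.6)]
cup2_mid [([340, 210], 0.66)]
cup3_mid [([402, 210], 0.94)]
lever_knob [([297, 292], 0.63)]
lever_pivot [([292, 269], 0.57)]
green_tab_top [([333, 285], 0.53)]
white_tab_top []
rocker_red [([340, 323], 0.82)]
rocker_green [([354, 304], 0.58)]
plate [([254, 366], 0.83), ([226, 240], 0.48)]
warmer [([284, 352], 0.7), ([378, 239], 0.55)]
```

View pics/scene0.png

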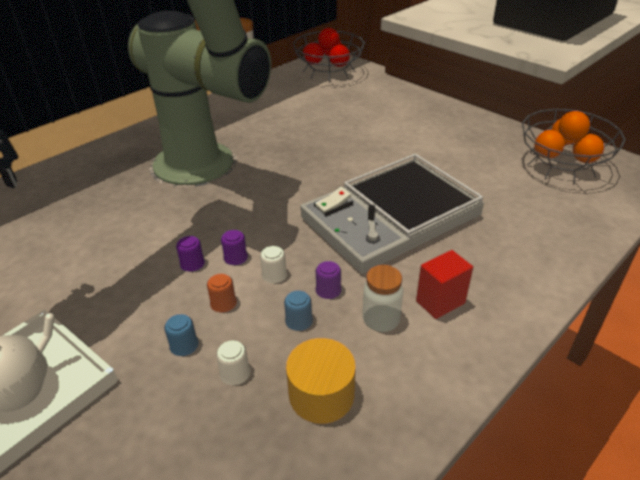

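View pics/side0.png

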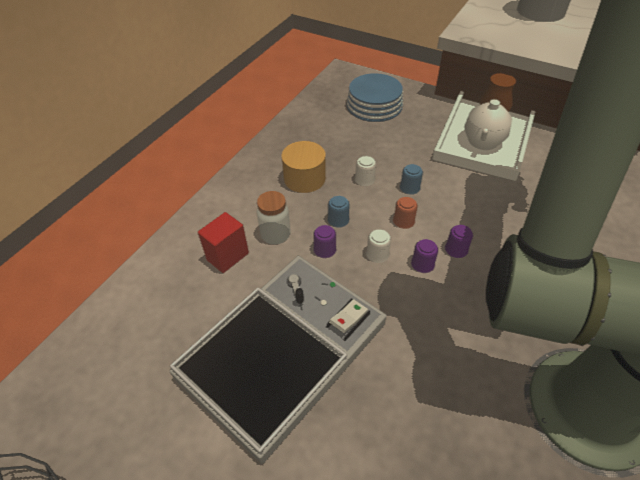

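Cups to move. Scene camera: white (273,264) and (233,362), blue (298,310) and (180,335), terracotta (221,293). Side camera: white (378,245) and (366,170), blue (339,211) and (412,179), terracotta (405,212). The purple look-alikes at scene (190,253), (234,247) and (328,280) are not wanted. Next I localise the cups and take a close crop of the warmer.

```bash
cat > h.py <<'E'
from cell import *
import numpy as np, cv2
from scipy.optimize import least_squares
from scipy.spatial.transform import Rotation as R
def ray(f,px,T=None):
    T=f["cam_to_world"] if T is None else T; T=np.array(T)
    d=T[:3,:3]@[(px[0]-f["cx"])/f["fx"],(px[1]-f["cy"])/f["fy"],1]
    return T[:3,3],d
def onz(f,px,z,T=None):
    o,d=ray(f,px,T); return o+d*(z-o[2])/d[2]
def proj(f,P,T=None):
    T=f["cam_to_world"] if T is None else T
    p=(np.linalg.inv(np.array(T))@np.r_[P,1])[:3]
    return np.array([f["fx"]*p[0]/p[2]+f["cx"],f["fy"]*p[1]/p[2]+f["cy"]])
def wristT(f,s):
    T=np.eye(4);T[:3,:3]=R.from_rotvec(s["eef_rot"]).as_matrix();T[:3,3]=s["position"]
    return T@np.array(f["T_tool_cam"])
E
python3 - <<'E'
from h import *
np.set_printoptions(precision=4,suppress=True)
for c,(x,y,w,h) in {"scene":(295,150,200,130),"side":(160,250,240,215)}.items():
    f=grab_frame(c); im=f["img"]
    cr=cv2.resize(im[y:y+h,x:x+w],None,fx=800/w if c=="scene" else 2.75,fy=800/w if c=="scene" else 2.75,interpolation=cv2.INTER_CUBIC)
    cv2.imwrite(f"pics/{c}_crop.png",cr[:,:,::-1])
    seen=[]
    for n in ("cup1_mid","cup2_mid","cup3_mid"):
        for d in silhouettes(c,n):
            m=d["mask"]; ys,xs=np.nonzero(m)
            if len(ys)==0: continue
            ctr=np.array([(xs.min()+xs.max())/2,(ys.min()+ys.max())/2])
            col=np.median(im[m],0)
            print(c,n,round(d["score"],2),ctr,col,onz(f,ctr,.031)[:2],len(ys))
    for n in("sugar_jar_mid","tea_tin_mid","biscuit_tin_mid"):
        z={"s":.055,"t":.05,"b":.04}[n[0]]
        print(c,n,[(d["centre"],round(d["score"],2),onz(f,d["centre"],z)[:2]) for d in tip_of(c,n)][:2])
E
```

```text
scene cup1_mid 0.64 [233. 362.] [148. 138. 119.] [ 0.6216 -0.3471] 1161
scene cup2_mid 0.92 [298.  310.5] [64.5 78.5 86.5] [ 0.6158 -0.1894] 936
scene cup3_mid 0.65 [221. 292.] [117.  63.  37.] [ 0.4733 -0.2597] 902
scene sugar_jar_mid [([382.8, 295.3], 0.69, array([ 0.7181, -0.0691]))]
scene tea_tin_mid [([443.6, 283.2], 0.8, array([0.7779, 0.039 ]))]
scene biscuit_tin_mid [([321.9, 382.0], 0.86, array([ 0.7629, -0.275 ]))]
side cup1_mid 0.72 [364.5 171. ] [134. 125. 108.] [ 0.6178 -0.3436] 537
side cup2_mid 0.63 [338.5 211. ] [65. 74. 77.] [ 0.6099 -0.1871] 605
side cup3_mid 0.67 [404.5 211.5] [105.  67.  51.] [ 0.4722 -0.2599] 615
side sugar_jar_mid [([272.8, 215.1], 0.89, array([ 0.7254, -0.0835]))]
side tea_tin_mid [([224.5, 240.9], 0.72, array([0.7795, 0.0292]))]
side biscuit_tin_mid [([304.5, 162.5], 0.94, array([ 0.7641, -0.2903])), ([413.0, 176.7], 0.16, array([ 0.4981, -0.3724]))]
```

View pics/scene_crop.png

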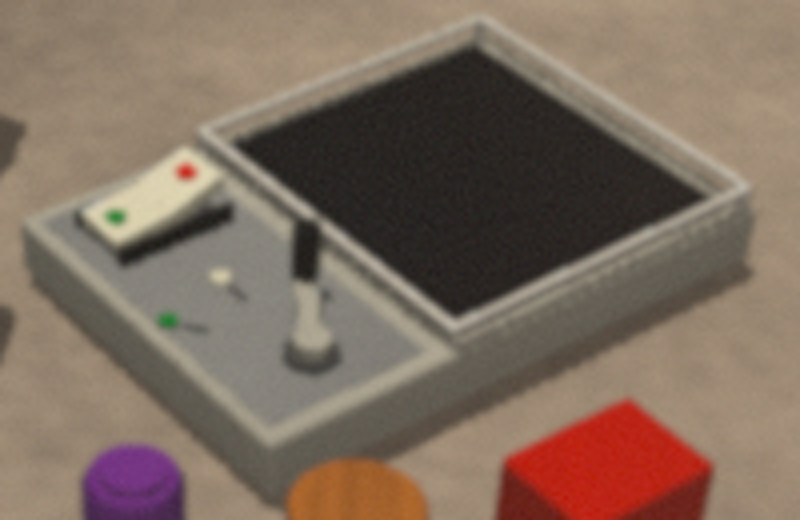

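View pics/side_crop.png

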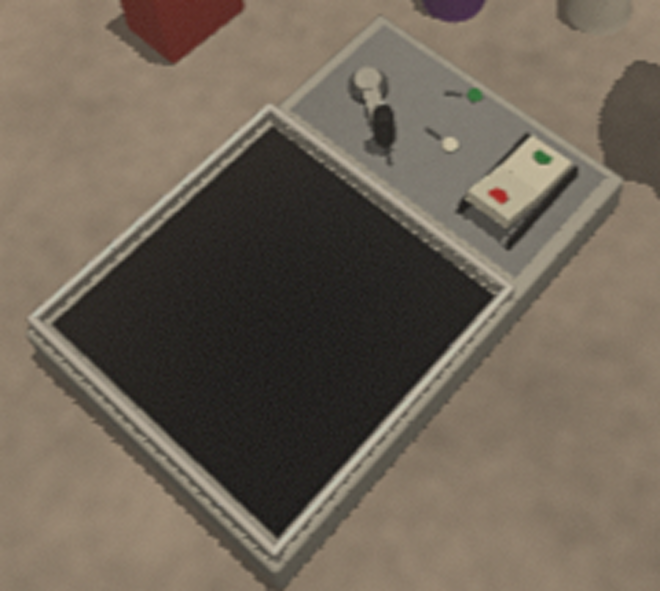

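The rocker's red (left) half is up, so it is ON. In the scene crop the green tab is at (168,321), on the right, the white tab is at (220,276) in the middle, and the lever points left. The right notch is therefore probably the one wanted. I fit the warmer pose from these features.

```bash
python3 - <<'E'
from h import *
np.set_printoptions(precision=4,suppress=True)
F={c:grab_frame(c) for c in("scene","side")}
def model(p):
    o=p[3]
    th={'green':1.2,'white':.6}
    M={'rBR':(.112,o-.1085,.061),'rFR':(-.112,o-.1085,.061),'rBL':(.112,o+.1085,.061),'rFL':(-.112,o+.1085,.061),
    'cBR':(.118,-.175,.045),'cFR':(-.118,-.175,.045),'red':(-.068,-.115+.025,.073),'grn':(-.068,-.115-.026,.061)}
    for k,t in th.items(): M['tab'+k]=(.075-.08*np.cos(t-.6),-.115-.08*np.sin(t-.6),.048)
    M['pivot']=(.075,-.115,.058)
    c,s=np.cos(p[2]),np.sin(p[2])
    return {k:np.array([p[0]+c*v[0]-s*v[1],p[1]+s*v[0]+c*v[1],v[2]]) for k,v in M.items()}
O={"scene":{'rFL':(480,20),'rBL':(746,188),'rBR':(455,326),'rFR':(207,132),'cBR':(266,440),'cFR':(25,225),'red':(186,172),'grn':(116,217),'tabwhite':(220,276),'tabgreen':(168,321)},
"side":{'rBR':(270,114),'rFR':(508,290),'rBL':(37,322),'rFL':(275,550),'cBR':(380,18),'cFR':(620,183),'red':(499,196),'grn':(543,157),'tabwhite':(450,144),'tabgreen':(475,95)}}
A={"scene":(4,295,150),"side":(2.75,160,250)}
def res(p,verb=0):
    M=model(p);r=[]
    for c in O:
        s,x,y=A[c]
        for k,v in O[c].items():
            e=proj(F[c],M[k])-(np.array(v)/s+[x,y]-0.3); r+=list(e)
            if verb:print(c,k,e)
    return r
g=onz(F["scene"],(389,215),.045)
s=least_squares(res,[g[0],g[1],0.2,.057],loss='soft_l1');print(s.x)
res(s.x,1); M=model(s.x);print(M)
for c,px in(("scene",(180,335)),("scene",(273,264)),("side",(412,179)),("side",(378,245))): print(c,onz(F[c],px,.031))
E
```

```text
[ 0.5391  0.1758 -0.1936  0.059 ]
scene rFL [-0.6451 -1.1374]
scene rBL [-0.5109 -1.0089]
scene rBR [-0.8331 -0.3514]
scene rFR [-2.0091 -0.9052]
scene cBR [0.1542 1.7573]
scene cFR [-2.5885 -1.4974]
scene red [ 0.2815 -0.5212]
scene grn [-0.7929  0.3166]
scene tabwhite [-0.7161  0.1619]
scene tabgreen [-0.8177 -0.2981]
side rBR [-0.9227 -2.5892]
side rFR [ 0.068  -0.7598]
side rBL [-2.9858 -0.7749]
side rFL [-0.7882  0.9685]
side cBR [-0.5572 -1.9184]
side cFR [ 1.7632 -1.4804]
side red [-1.4082  1.287 ]
side grn [-0.9022  0.9798]
side tabwhite [-0.5393  0.4543]
side tabgreen [-0.5529  0.185 ]
{'rBR': array([0.6394, 0.1057, 0.061 ]), 'rFR': array([0.4196, 0.1488, 0.061 ]), 'rBL': array([0.6812, 0.3187, 0.061 ]), 'rFL': array([0.4614, 0.3618, 0.061 ]), 'cBR': array([ 0.6212, -0.0186,  0.045 ]), 'cFR': array([0.3896, 0.0268, 0.045 ]), 'red': array([0.455 , 0.1006, 0.073 ]), 'grn': array([0.4452, 0.0506, 0.061 ]), 'tabgreen': array([0.517 , 0.0169, 0.048 ]), 'tabwhite': array([0.512 , 0.0639, 0.048 ]), 'pivot': array([0.5905, 0.0486, 0.058 ])}
scene [ 0.5064 -0.3763  0.031 ]
scene [ 0.4862 -0.137   0.031 ]
side [ 0.4998 -0.3731  0.031 ]
side [ 0.4835 -0.1366  0.031 ]
```

The fit is within a few mm and both tabs agree, so green marks the right notch, 1.2. The targets check out and the purple cups are excluded. First I press the red dot.

```bash
cat >> h.py <<'E'
WO=np.array([.5391,.1758]);WY=-.1936;PO=.059
def W(x,y,z):
    c,s=np.cos(WY),np.sin(WY); return np.array([WO[0]+c*x-s*y,WO[1]+s*x+c*y,z])
def rot(a): # tool down, tool y (closing line) at world yaw a
    return (R.from_euler('z',a+np.pi/2)*R.from_euler('x',np.pi)).as_rotvec()
def pick_rot(p,a):
    c=[]
    for k in(-1,0,1):
        q=ik(p,rot(a+k*np.pi))
        if q is not None: c.append((abs(q[5]),k))
    return rot(a+min(c)[1]*np.pi)
def st(*k):
    s=get_state();print(round(s["clock"],1),np.round(s["position"],4),np.round(s["contact_force"],1),round(s["finger_gap"],3),round(s["grasp_force"],1),*k)
    return s
E
python3 - <<'E'
from h import *
grab(20)
p=W(-.068,-.089,.14); r=pick_rot(p,WY)
movep(p,r); st()
move_l(W(-.068,-.089,.085),.1)
print(move_l(W(-.068,-.089,.060),.03,until_force=18)); st("pressed")
move_l(W(-.068,-.089,.15),.15)
# park clear of the cups' views
movep([.30,.30,.30],rot(0)); st()
for c in("scene","side"):
    f=grab_frame(c);cv2.imwrite(f"pics/{c}1.png",f["img"][:,:,::-1])
    for n in("cup1_mid","cup2_mid","cup3_mid","cup4_mid","cup5_mid"):
        print(c,n,[(np.round(d["centre"]),round(d["score"],2),np.round(onz(f,d["centre"],.031)[:2],4)) for d in tip_of(c,n)])
E
```

```text
5.2 [0.4556 0.1011 0.1401] [-0.5 -0.5  0.4] 0.002 0.0
True
6.6 [0.4551 0.1015 0.0616] [-2.8 -0.   9.4] 0.0 4.8 pressed
10.3 [0.3    0.2999 0.2998] [-0.  -0.9  0.2] -0.002 0.0
scene cup1_mid [(array([232., 360.]), 0.72, array([ 0.6172, -0.3464]))]
scene cup2_mid [(array([298., 310.]), 0.91, array([ 0.6153, -0.1889]))]
scene cup3_mid [(array([219., 290.]), 0.59, array([ 0.4667, -0.2605]))]
scene cup4_mid [(array([273., 265.]), 0.67, array([ 0.4888, -0.1387])), (array([188., 253.]), 0.65, array([ 0.3303, -0.2376])), (array([233., 245.]), 0.63, array([ 0.3792, -0.1559])), (array([328., 280.]), 0.55, array([ 0.5994, -0.0915])), (array([297., 312.]), 0.47, array([ 0.6172, -0.1936]))]
scene cup5_mid [(array([179., 334.]), 0.57, array([ 0.503, -0.377]))]
side cup1_mid [(array([253., 364.]), 0.66, array([0.5652, 0.2341]))]
side cup2_mid [(array([338., 206.]), 0.96, array([ 0.619 , -0.2002]))]
side cup3_mid []
side cup4_mid [(array([327., 240.]), 0.73, array([ 0.5909, -0.0944]))]
side cup5_mid []
```

View pics/scene1.png

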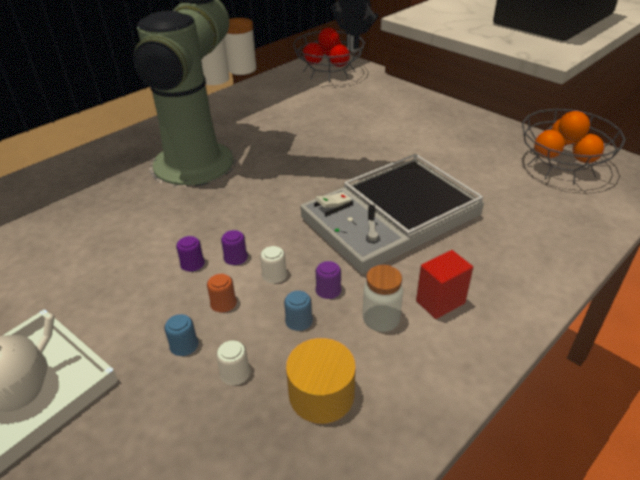

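The rocker went to 61.6 mm at the force stop, so the red half is fully down, and scene (325,204) shows it tilted. All five cups are unmoved. I pick the first one, white at scene (273,265).

```bash
cat >> h.py <<'E'
CUP={4:(.487,-.1375),3:(.4705,-.260),2:(.614,-.1885),5:(.503,-.375),1:(.619,-.345)}
COL={1:'w',4:'w',2:'b',5:'b',3:'t'}
SLOT={4:(.055,-.070),3:(-.055,-.070),2:(0,0),5:(-.055,.070),1:(.055,.070)}
def kind(c):
    r,g,b=[float(v) for v in c]
    if b>g*1.25 and r>g*1.2: return 'p'
    if r>b*1.5: return 't'
    if b>r*1.1: return 'b'
    return 'w'
def blobs(f,k):
    "table-standing blobs of one colour: bbox-centre ray at z=.031, in the cups' area"
    im=f["img"].astype(float); r,g,b=im[...,0],im[...,1],im[...,2]
    m={'t':(r>1.6*b)&(r>1.4*g)&(r<170),'b':(b>1.1*r)&(b>45),'w':(np.minimum(g,b)>100)&(r<1.45*b)}[k].astype(np.uint8)
    m=cv2.morphologyEx(m,cv2.MORPH_OPEN,np.ones((3,3)))
    n,_,S,_=cv2.connectedComponentsWithStats(m); out=[]
    for x,y,w,h,a in S[1:]:
        if 250<a<2500 and w<50 and h<55:
            P=onz(f,(x+(w-1)/2,y+(h-1)/2),.031)[:2]; out.append((P,a,(w,h)))
    return out
def find(i,verbose=True):
    f=grab_frame("scene"); c0=np.array(CUP[i]); best=None
    L=[]
    for d in tip_of("scene",f"cup{i}_mid"):
        u,v=[int(round(t)) for t in d["centre"]]
        L.append((np.round(onz(f,(u,v),.031)[:2],4),kind(np.median(f["img"][v-4:v+5,u-4:u+5].reshape(-1,3),0)),round(d["score"],2)))
    B=[(np.round(P,4),a) for P,a,_ in blobs(f,COL[i])]
    if verbose: print("net",L,"blob",B)
    C=[P for P,k,s in L if k==COL[i]]+[P for P,a in B]
    C=[P for P in C if np.linalg.norm(P-c0)<.09]
    if not C: return None
    p=min(C,key=lambda P:np.linalg.norm(P-c0))
    return c0 if np.linalg.norm(p-c0)<.012 else p
def pick(i,p,a=0.):
    let_go(); 
    h=np.r_[p,.20]; r=pick_rot(h,a); movep(h,r)
    move_l(np.r_[p,.09],.25); move_l(np.r_[p,.022],.12); grab(30); s=st("grip",i)
    ok=.4<s["finger_gap"]<.75
    move_l(np.r_[p,.20],.2); st("lifted")
    return ok
def place(i):
    x,y=SLOT[i]; h=W(x,PO+y,.20); r=pick_rot(h,WY); move_l(h,.3,rot=r)
    move_l(W(x,PO+y,.085),.2); print("touch",move_l(W(x,PO+y,.063),.03,until_force=6)); st()
    let_go(); move_l(h,.3); st("placed",i)
E
python3 - <<'E'
from h import *
p=find(4);print(p)
if pick(4,p): place(4)
E
```

```text
net [(array([ 0.3244, -0.2358]), 'p', 0.97), (array([ 0.3888, -0.1611]), 'p', 0.89), (array([ 0.4892, -0.1342]), 'w', 0.62), (array([ 0.5919, -0.0846]), 'p', 0.61)] blob [(array([-0.4504,  0.5226]), np.int32(721)), (array([-0.4248,  0.387 ]), np.int32(512)), (array([0.8194, 0.6088]), np.int32(323))]
[ 0.487  -0.1375]
15.3 [ 0.4871 -0.1378  0.0229] [-2.4  0.4  5.1] 0.587 30.6 grip 4
16.3 [ 0.4862 -0.1371  0.1989] [-1.  -0.3 -2.3] 0.589 31.5 lifted
touch True
20.7 [0.591  0.1544 0.0676] [-0.1  0.9  3.4] 0.589 31.9
21.8 [0.5912 0.1545 0.2008] [ 0.9 -0.1  0. ] 0.998 0.0 placed 4
```

Gap, grip force and touch height all fit. Next cup, with a side picture to check the placing.

```bash
python3 - <<'E'
from h import *
for i in (3,2):
    p=find(i);print(i,p)
    if p is None or not pick(i,p): print("STOP");break
    place(i)
movep([.30,-.30,.35],rot(0))
for c in("scene","side"):
    f=grab_frame(c);cv2.imwrite(f"pics/{c}2.png",f["img"][:,:,::-1])
    for n in(1,5): print(c,n,[(np.round(onz(f,d["centre"],.031)[:2],4),round(d["score"],2)) for d in tip_of(c,f"cup{n}_mid")])
st()
E
```

```text
net [(array([ 0.464 , -0.2574]), 't', 0.69), (array([ 0.7544, -0.2663]), 't', 0.67), (array([0.4233, 0.1368]), 'w', 0.21)] blob [(array([ 0.6767, -0.0151]), np.int32(646)), (array([ 0.4844, -0.2657]), np.int32(647))]
3 [ 0.4705 -0.26  ]
25.7 [ 0.4715 -0.2604  0.023 ] [0.8 0.7 5.2] 0.59 30.8 grip 3
26.7 [ 0.4696 -0.2595  0.1987] [ 0.2  0.1 -2.5] 0.592 31.5 lifted
touch True
31.1 [0.483  0.1756 0.0678] [ 0.4 -1.5  2.9] 0.588 31.9
32.2 [0.4833 0.1757 0.2006] [ 1.   0.4 -0.2] 0.999 0.0 placed 3
net [] blob [(array([ 0.3749, -0.1541]), np.int32(349)), (array([ 0.3336, -0.2358]), np.int32(600)), (array([ 0.6149, -0.1885]), np.int32(909)), (array([ 0.5067, -0.3744]), np.int32(1026))]
2 [ 0.614  -0.1885]
36.2 [ 0.6145 -0.1888  0.0231] [-2.  -0.   5.5] 0.591 31.6 grip 2
37.3 [ 0.6131 -0.1881  0.1985] [-0.8 -0.2 -1.6] 0.588 31.5 lifted
touch True
41.7 [0.5506 0.2337 0.0679] [-0.  -0.2  4.2] 0.591 31.9
42.7 [0.5507 0.2338 0.2007] [ 0.6 -0.5 -1.4] 1.0 0.0 placed 2
scene 1 [(array([ 0.6221, -0.3425]), 0.6), (array([0.4302, 0.1371]), 0.54)]
scene 5 [(array([0.5256, 0.2778]), 0.71), (array([ 0.502, -0.375]), 0.62), (array([0.4309, 0.2269]), 0.5), (array([0.5403, 0.2512]), 0.25)]
side 1 [(array([ 0.6189, -0.3534]), 0.84)]
side 5 [(array([ 0.5084, -0.3854]), 0.96)]
45.2 [ 0.3002 -0.2998  0.3499] [0.2 0.4 1.2] 1.002 0.0
```

View pics/side2.png

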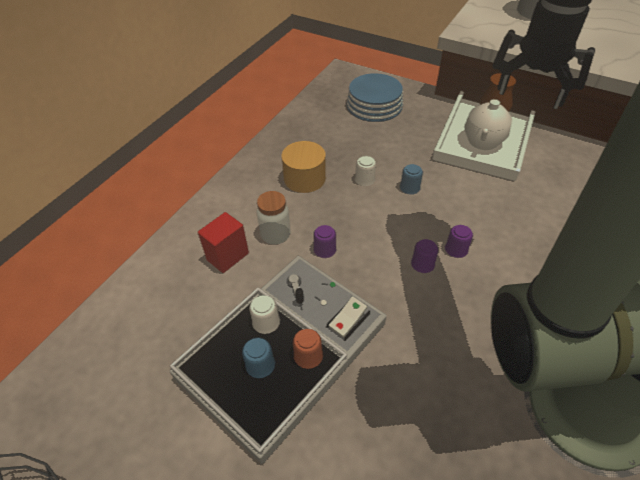

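Three cups stand inside the rail: white (265,313), blue (258,358), terracotta (308,348). The other two are where they were, at (366,170) and (412,179).

```bash
python3 - <<'E'
from h import *
for i in (5,1):
    p=find(i);print(i,p)
    if p is None or not pick(i,p): print("STOP");break
    place(i)
movep([.30,-.30,.35],rot(0))
for c in("scene","side"):
    f=grab_frame(c);cv2.imwrite(f"pics/{c}3.png",f["img"][:,:,::-1])
    for n in("lever_knob","lever_pivot"): print(c,n,[(np.round(onz(f,d["centre"],.091)[:2],4),round(d["score"],2)) for d in tip_of(c,n)])
print(W(.075-.055*np.cos(.6),-.115+.055*np.sin(.6),.091))
st()
E
```

```text
net [(array([ 0.4979, -0.3748]), 'b', 0.83)] blob [(array([0.5111, 0.2947]), np.int32(545)), (array([ 0.3868, -0.1608]), np.int32(491)), (array([ 0.3343, -0.2351]), np.int32(629)), (array([ 0.5067, -0.3744]), np.int32(1025))]
5 [ 0.503 -0.375]
48.2 [ 0.5037 -0.3756  0.0231] [0.7 1.  5.4] 0.587 31.4 grip 5
49.3 [ 0.5022 -0.3743  0.1985] [-0.5  0.2 -1.7] 0.591 31.3 lifted
touch True
53.7 [0.5099 0.3129 0.0678] [-0.6 -0.3  3. ] 0.588 31.8
54.7 [0.5102 0.3131 0.2008] [ 0.  -0.4 -0.9] 1.002 0.0 placed 5
net [(array([ 0.6207, -0.3421]), 'w', 0.6)] blob [(array([-0.267 ,  1.2351]), np.int32(490)), (array([-0.4504,  0.5226]), np.int32(550)), (array([-0.3991,  0.37  ]), np.int32(373)), (array([ 0.8615, -0.3154]), np.int32(441))]
1 [ 0.619 -0.345]
59.1 [ 0.6198 -0.3454  0.0232] [0.8 0.6 5.3] 0.592 31.7 grip 1
60.2 [ 0.6181 -0.3444  0.1982] [ 0.6 -0.1 -1.1] 0.593 31.5 lifted
touch True
64.6 [0.6179 0.2917 0.0679] [ 0.1 -0.5  4.2] 0.591 32.1
65.6 [0.6182 0.2919 0.2008] [-0.8 -0.1 -0.7] 1.0 0.0 placed 1
scene lever_knob [(array([0.5458, 0.0866]), 0.83)]
scene lever_pivot [(array([0.586 , 0.0501]), 0.59)]
side lever_knob [(array([0.5504, 0.0874]), 0.5)]
side lever_pivot [(array([0.4823, 0.1826]), 0.7), (array([0.5946, 0.0438]), 0.48)]
[0.55200308 0.0877275  0.091     ]
68.4 [ 0.3002 -0.2999  0.3499] [ 0.1 -0.2 -0.6] 1.003 0.0
```

View pics/side3.png

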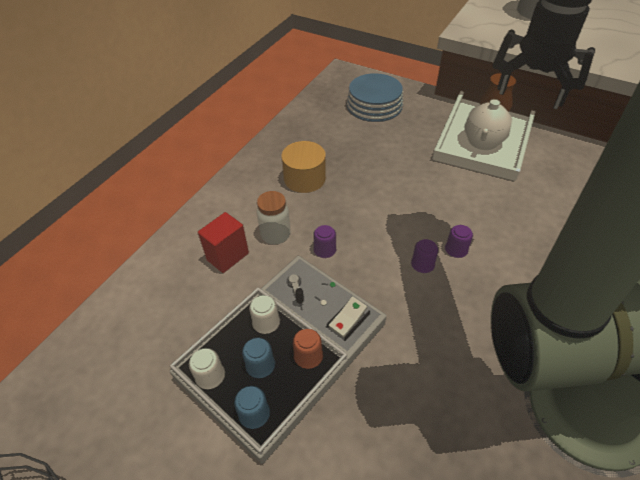

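All five cups are on the plate: (265,313), (258,358), (308,348), (207,368), (252,407). The knob measures about (0.550, 0.087), which matches the model. Now the lever: I grip the knob along the arm's direction and follow the arc to 1.2.

```bash
python3 - <<'E'
from h import *
def K(t,z): return W(.075-.055*np.cos(t-.6),-.115-.055*np.sin(t-.6),z)
def A(t): return WY-(-1)*(t-.6)
# choose the half turn that works at both ends
best=None
for k in(-1,0,1):
    qs=[ik(K(t,.066),rot(A(t)+k*np.pi)) for t in(0,.6,1.2)]
    if all(q is not None for q in qs):
        m=max(abs(q[5]) for q in qs); print(k,m,[round(float(q[5]),2) for q in qs])
        if best is None or m<best[0]: best=(m,k)
k=best[1]; rr=lambda t:rot(A(t)+k*np.pi)
movep(K(0,.20),rr(0)); move_l(K(0,.12),.2); print(move_l(K(0,.066),.06,until_force=10)); st()
grab(30); st("grip")
for t in np.arange(.1,1.21,.1):
    move_l(K(t,.066),.05,rot=rr(t))
    if int(round(t*10))%3==0: st(round(t,1))
let_go(); st(); move_l(K(1.2,.20),.2); movep([.30,-.30,.35],rot(0))
for c in("scene","side"):
    f=grab_frame(c)
    for n in("lever_knob",): print(c,n,[(np.round(onz(f,d["centre"],.091)[:2],4),round(d["score"],2)) for d in tip_of(c,n)])
    if c=="side": cv2.imwrite("pics/side4.png",cv2.resize(f["img"][235:465,150:400],None,fx=2.5,fy=2.5,interpolation=cv2.INTER_CUBIC)[:,:,::-1])
print(K(1.2,.091));st()
E
```

```text
-1 2.0641938818901044 [-0.75, -1.4, -2.06]
0 2.3899404198651846 [2.39, 1.74, 1.08]
1 2.0641938818901036 [-0.75, -1.4, -2.06]
False
71.7 [0.5524 0.0877 0.0663] [-0.6 -0.1  0.1] 0.999 0.0
72.4 [0.5532 0.0868 0.0663] [ 3.5 -4.  -0.8] 0.178 29.7 grip
73.2 [0.5434 0.0737 0.0663] [ 4.1 -3.2 -2.2] 0.171 29.6 0.3
73.9 [0.538  0.0584 0.0663] [ 4.4 -2.7 -1.9] 0.177 29.6 0.6
74.7 [0.5373 0.0423 0.0663] [ 5.6 -3.  -2.2] 0.171 29.6 0.9
75.5 [0.5412 0.0265 0.0663] [ 4.6 -2.6 -2. ] 0.177 29.6 1.2
76.2 [0.54   0.0268 0.066 ] [-0.  -0.1 -0.3] 1.004 0.0
scene lever_knob [(array([0.5372, 0.028 ]), 0.73)]
side lever_knob [(array([0.5389, 0.03  ]), 0.73)]
[0.54005342 0.02677718 0.091     ]
79.5 [ 0.3002 -0.2998  0.3499] [ 0.1  0.7 -0.6] 0.998 0.0
```

View pics/side4.png

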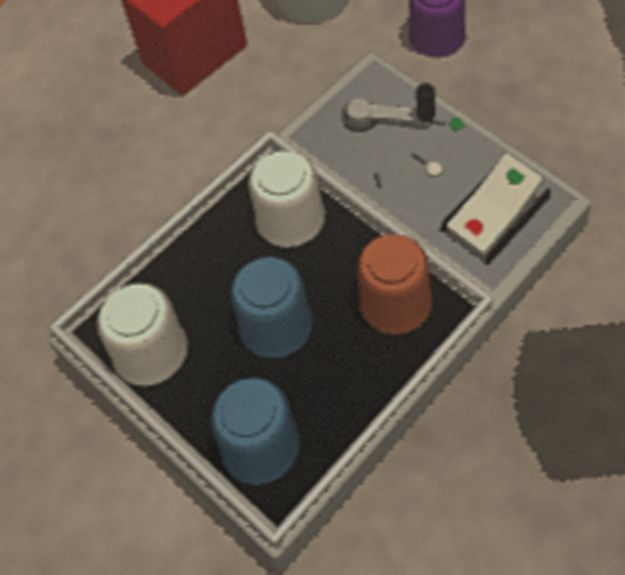

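In the crop, the lever points at the green tab (457,124), the rocker is OFF with its red half down at (474,227), and all five cups are inside the rail. Now ON.

```bash
python3 - <<'E'
from h import *
grab(20)
p=W(-.068,-.141,.16); movep(p,pick_rot(p,WY))
move_l(W(-.068,-.141,.085),.1)
print(move_l(W(-.068,-.141,.060),.03,until_force=18)); st("pressed")
move_l(p,.15); movep([.30,-.30,.35],rot(0)); sleep(.5)
f=grab_frame("side")
cv2.imwrite("pics/side5.png",cv2.resize(f["img"][125:465,150:510],None,fx=1.7,fy=1.7,interpolation=cv2.INTER_CUBIC)[:,:,::-1])
st()
E
```

```text
True
83.7 [0.4451 0.0506 0.0616] [-2.1 -1.  10.3] 0.001 5.1 pressed
86.8 [ 0.3001 -0.2999  0.35  ] [0.3 0.1 0.6] 0.001 0.0
```

View pics/side5.png

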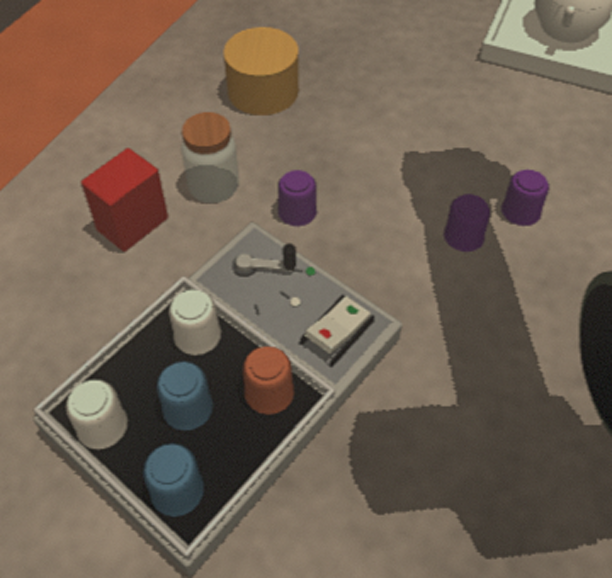

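The red half is raised again at (325,333), so the rocker is ON. The lever points at the green tab, the five cups stand inside the rail, and the jar, tins and purple cups are where they were.

```bash
python3 -c "
from cell import *
print(sign_off())"
```

```text
the job is handed in; nothing more can be done
None
```

The job is handed in: I switched the warmer off, stood all five cups on the plate, set the lever to the green tab's notch (the right one) and switched the warmer back on, in about 87 s.

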